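# Key off the rack, into the lock box, turned and held

## Robot

A 6-joint arm with a two-finger parallel gripper is mounted at the origin on a cart in front of the work surface, level with it; the furniture and walls round the work are solid. World frame = base frame: x ahead of the robot, y to its left, z up, the work surface at z = 0. Lengths are in mm, angles in rad, forces in N, time in s.
With the tool pointing down it reaches from about 350 to 775 mm from the base axis. Payload 7.3 kg.
Tool frame: the origin (TCP) lies at the very end of the fingers, on their centre line; the grasp point (between the pads) lies grip_point_offset behind it (grip_point_offset is the distance from the TCP to the grasp point, in mm); x points along the fingers, z is the direction in which the jaws open and shut, and the axes are right-handed (so a half turn about x gives the same grasp; the last joint's range is limited). The gripper opens to 92 mm and grips with 3 to 60 N. Pads are 19 mm wide; open, the fingers measure 130 mm over their backs; the gripper's body (75 mm by 190 mm) begins 47 mm behind the grasp point.
Start: joints at [-0.146, 0.342, 1.524, -0, 1.275, -0.146], TCP at [525.019, 0.019, 226.741] pointing down, gripper open.
Joint ranges: [-2.53, 2.53], [-0.77, 2.02], [0.04, 2.7], [-1, 4.14], [0.28, 2.66], [-3.11, 3.11]. Speed limits (rad/s): [2.57, 2.57, 3.14, 3.14, 3.14, 3.14].

## Interface

Orientations are given as [roll, pitch, yaw] about the fixed x, y, z axes, in that order (R = Rz(yaw) Ry(pitch) Rx(roll)).
In Python, from plant import * gives the robot as it stands.
- The arm moves only by the tool send_rows, never from a script. Its argument "series" is text: rows parted by semicolons, each of 5 numbers parted by spaces: the gripper's target within -1 to 1 (fully open at 1, half-way at 0, shut at -1), then the shift along the tool's x, y, z in units of 30 mm (1.0 is 30 mm), then the turn about the tool's x in units of 5 degrees (1.0 is 5 degrees). A call has 1 to 8 rows; each row is the pose to reach, as a shift and turn from the pose commanded when the call began, along the tool's axes at that moment; what a row does not reach only later rows make up. A row lasts 1/8 s, in which the tool goes at most 62.5 mm and 10.7 degrees, less where a joint would pass 70% of its speed; a pose out of reach is approached as far as the arm can. A call with a gripper value outside its range is refused whole. The fingers move at their own pace and stop on an object; the grip force is fixed at half the most. Time passes only in rows, so rows that repeat a pose let the fingers close. It gives the time, the measured TCP pose, the force and the opening at its end, in the units of the state.
- get_obs(): the state, without advancing time (a new reading comes with each control period).
- capture(name): name is "scene" or "side" or "wrist"; returns a dict with "pixels" (400x640x3 uint8, red, green, blue), "mtx" (3x3 intrinsics, pixels), "R" (3x3) and "t" (3): a world point X has camera coordinates R X + t. Camera axes: x right, y down, z forward; pixel columns grow to the right and rows downward; lengths in mm; the calibration is good to about 2 mm. A picture is of the moment at which its call begins. There is no depth.
- close_job(): hands the job in, once; it reports no verdict.
Trained networks look in a picture, given as the dict that the camera call returned (one of the last four; its "shot" number tells which), for a name from the list of things; names that differ only in an ending like _2 or _b are one class to them, and where a whole thing is asked for, a point or a joint stands for the part that bears it (a point fixed in the world has none). Each returns a list of dicts, best first, with "score" (0 to 1); they miss things now and then, are a little off and sometimes report something else, mostly with a low value. They report only what shows in the picture. A call takes as long as a camera call. They do not tell look-alikes from the thing itself.
- cut_out(picture, thing): "pixels" (400x640 bool, what is visible of it).
- place_of(picture, thing): "point" ([x, y, z] in mm, in world coordinates, good to about 4 mm: a listed point, or the origin of a listed thing).
The state is a dict: "time": time; "joint_positions": joint angles; "dq": joint speeds; "tau": joint torques, N m; "tool_pos": TCP position; "tcp_rot": TCP orientation; "contact_force": force on the tool from outside, world axes, zero at the start; "moment": the same for the moment, N m; "grip_width": finger opening in mm.
Only numpy, scipy, OpenCV 4.12 (cv2) and the standard library are available. Lean on these libraries where they do the work, as an engineer would, in place of code of your own. Each camera call takes 0.05 s, during which the arm holds its last target.

## Task

Please hold the lock box open for me: lift the flat-bladed key up and off its hook on the key rack, leave the round-shanked key hanging, and push the flat key fully home into the lock on top of the grey box; it catches on two stiff pins, so wiggle it if it sticks. Then turn it clockwise (seen from above) a quarter turn to its stop and finish while still holding it turned, because the lock springs back when let go. Leave the other things on the worktop where they are.

Things in the scene. Friction and masses are not known exactly. Their poses are not given: they have to be found in the camera images.
- lock_key: flat-bladed key, 50 g (varies), hanging upright on one hook of the rack. Origin at the blade's bottom tip, z up along it, flat in y-z; a half turn about z gives the same shape. Blade 18 mm wide (y), 5 thick (x), rounded tips, z 0 to 20 mm; round neck 6 mm across, z 20 to 29; head z 29 to 73, its underside (shoulder, z 29) seats on the lock
- key_head (a point): middle of the flat key's head, 55 mm above its tip, axes as the key's. Head 40 mm wide (y), 12 mm thick (x), with a hanging hole 20 mm wide and 22 mm high around this point. The hook passes through along x, so the head's two narrow sides, 40 mm apart along y, are free to be pinched from above
- round_key: second key with the same head but a thin round shank 8 mm across with a small bit; hangs on the other hook, 90 mm away, and stays there. Which key hangs on which hook varies. Origin at the bottom end of its shank, head z 29 to 73 mm
- key_rack: fixed key rack: wooden base 100 x 140 x 14 mm, cross bar at x +30 mm, z 150 mm, and two hooks of 5 mm wire at y +45 and -45 mm. Origin under the base's centre, z up. Keys hang near x -35 mm, their flat faces across the hook (key axes parallel to the rack's, or a half turn from it)
- hook_end (a point): upturned end of the rack's hook at y +45 mm (the other is alike at -45), axes as the rack's, at x -60, z 160 mm. A hook runs level at z 150 mm to x -52 mm, then slants up 10 mm. To free a key raise it 13 mm (10 needed, the hole allows 17), then draw it along -x by over 45 mm
- lockbox: fixed grey steel box 134 x 164 x 80 mm, lock in the middle of its lid. Origin under its centre, z up, front towards -x. The lock is a steel housing 36 x 36 mm standing 14 mm above the lid, its top at z 94 mm
- lock_mouth (a point): middle of the key slot, at the housing's top, axes as the box's. Slot 20.5 mm long (y), 7.5 wide (x), rim chamfered 1.5 mm, in a plate 6 mm thick; the blade must be wholly below the plate to turn. Key goes straight down, blade along y either way round, 29 mm to its shoulder. Two sprung pins catch the blade some 16 and 23 mm in and take a push of about 5 and 10 N to pass
- lock_plug (a joint): the turning part of the lock, rad: 0 = slot along the box's y axis as at the start, grows clockwise seen from above, stop at 1.5. A spring (0.02 rising to 0.08 N m, plus light friction) turns it back when let go. It has about 0.1 rad of play on the blade
- egg_timer: bystander: wind-up timer 63 x 62 x 58 mm, origin under its centre
- tumbler: bystander: small glass 48 x 48 x 61 mm, origin under its centre
- mug: bystander: mug 86 x 118 x 96 mm, origin under its centre
- tea_box: bystander: carton 112 x 65 x 87 mm, origin under its centre
- salt_shaker: bystander: shaker 44 x 44 x 90 mm, origin under its centre
Mind the look-alikes: they are no part of the job. What is shaped like the lock_key but green is not meant.

How it is judged (in metres and radians):
On the way, in this order (a step that is already met when the one before it is completed fails the run):
1. the flat key is off its hook, carried by the fingers alone (distance of lock_key from where it was at the start of the episode above 0.04 m and contact force between lock_key and key_rack below 0.05 N and contact force between the fingers and lock_key above 0.5 N and height (world z) of lock_key above 0.05 m), for 0.2 s.
2. the flat key is fully home in the lock, not yet turned (z of lock_key in the frame of lock_mouth below -0.0265 m and horizontal distance between lock_key and lock_mouth below 0.004 m and angle between lock_key's own z axis and vertical below 0.12 rad and value of joint lock_plug below 0.4 rad), for 0.2 s.
At the end, for the whole second after the job is handed in: Flat key in the lock to within 4 mm of its 29 mm seat, within 7 degrees of upright and 4 mm of the slot's middle; lock turned clockwise at least 1.3 rad and kept there against its spring by fingers still gripping the key; round key still on its hook (value of joint lock_plug above 1.3 rad and z of lock_key in the frame of lock_mouth below -0.025 m and horizontal distance between lock_key and lock_mouth below 0.004 m and angle between lock_key's own z axis and vertical below 0.12 rad and contact force between the fingers and lock_key above 0.5 N and contact force between round_key and key_rack above 0.05 N and distance between round_key and key_rack below 0.13 m); the arm keeps its last pose, push and grip.
It fails at once if the round key is taken or knocked from its hook (distance of round_key from where it was at the start of the episode above 0.05 m).
It fails at once if a bystander is shoved (3 cm) or knocked over (distance of any of egg_timer, tumbler, mug, tea_box, salt_shaker from where it was at the start of the episode above 0.03 m or angle between any of egg_timer, tumbler, mug, tea_box, salt_shaker's own z axis and vertical above 0.5 rad).
It also fails if it takes over 59 s, if anything falls off the work surface, if the arm or the gripper's body presses on something with over 40 N, if the wrist force passes 120 N, or if a joint passes its speed limit or range.

## Working session

There is one attempt and no reset: what is moved stays moved. The work goes in short steps, Python scripts to look and compute and a tool call to move; the robot and the scene stay as the last step left them, time stands still between calls to the robot, and variables do not carry over. Pictures are saved under pics/ and viewed, and the job is handed in when it is done.

Besides the shell and the picture viewer there is one more tool, called after ">>>" in YAML: its name, and indented under it one key for each argument. send_rows: Moves the arm, as the interface text tells. Its arguments: {"type":"object","properties":{"series":{"type":"string"}},"required":["series"]}

```bash
ls; mkdir -p pics; python3 - <<'E'
from plant import *
import cv2,json
o=get_obs();print(o)
for n in ["scene","side","wrist"]:
    p=capture(n);cv2.imwrite(f"pics/{n}0.png",p["pixels"][:,:,::-1])
    print(n,p["shot"],p["mtx"],p["R"],p["t"])
    for th in ["lock_key","key_head","round_key","key_rack","hook_end","lockbox","lock_mouth"]:
        print(th,[(round(d["score"],2),[round(float(v)) for v in d["point"]]) for d in place_of(p,th)])
E
```

```text
pics
{'time': 0.0, 'joint_positions': array([-1.46009410e-01,  3.42732209e-01,  1.52504713e+00,  1.29299024e-05,
        1.27539465e+00, -1.46030205e-01]), 'dq': array([-0.00013665, -0.00090257,  0.00093513, -0.00057988,  0.00012991,
       -0.00026978]), 'tau': array([ 7.61924657e-04, -4.31245601e+01, -2.44219762e+01,  7.17750052e-02,
        5.59406646e-02, -1.04314388e-04]), 'tool_pos': array([5.24580184e+02, 8.30314971e-02, 2.26029533e+02]), 'tcp_rot': array([2.98774397, 1.56921494, 2.98776099]), 'contact_force': array([ 0.17469781, -0.60788329,  0.68522751]), 'moment': array([-0.03510194,  0.00816249, -0.01680023]), 'grip_width': 91.9907390992257}
scene 1 [[376.03211867   0.         319.555331  ]
 [  0.         376.03211867 199.97321169]
 [  0.           0.           1.        ]] [[ 0.57005244 -0.82150804 -0.01283584]
 [-0.53509273 -0.35936019 -0.76454956]
 [ 0.62347091  0.44270171 -0.64443713]] [-284.97179259  410.44111402  576.84939623]
lock_key [(0.68, [520, 21, -1]), (0.65, [505, 212, 80]), (0.22, [526, 160, 2])]
key_head [(0.77, [508, 213, 143]), (0.68, [520, 22, 50])]
roun
[... 599 characters left out ...]

round_key [(0.68, [484, 126, 88])]
key_rack [(0.73, [526, 162, 2])]
hook_end []
lockbox [(0.84, [498, -167, -1])]
lock_mouth [(0.64, [498, -166, 95])]
wrist 3 [[338.64427082   0.         320.11545013]
 [  0.         338.64427082 206.07822383]
 [  0.           0.           1.        ]] [[ 9.99999893e-01  1.44294448e-04  4.40503264e-04]
 [ 1.35911148e-05 -9.59033045e-01  2.83294224e-01]
 [ 4.63334970e-04 -2.83294188e-01 -9.59032944e-01]] [-525.11816791  -35.61775725  390.67514858]
lock_key [(0.8, [520, 21, -2]), (0.38, [754, 90, 5])]
key_head [(0.82, [521, 26, 59])]
round_key [(0.77, [485, 128, 89])]
key_rack [(0.76, [531, 158, -2])]
hook_end []
lockbox []
lock_mouth [(0.93, [501, -163, 94])]
```

View pics/scene0.png

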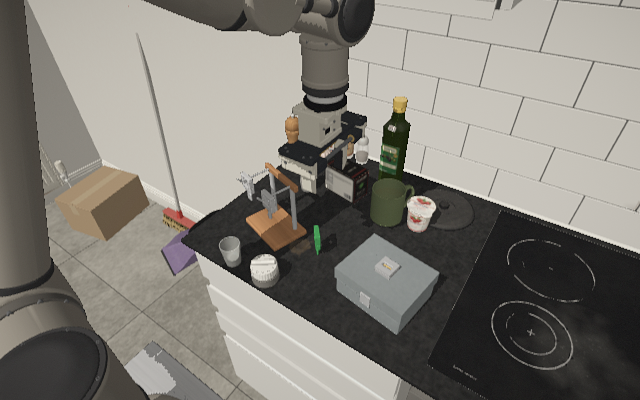

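View pics/side0.png

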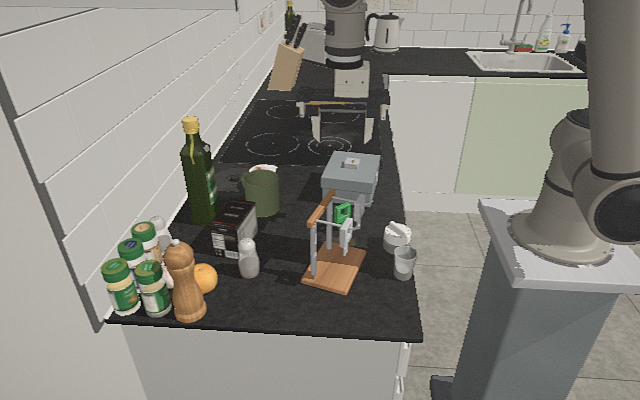

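View pics/wrist0.png

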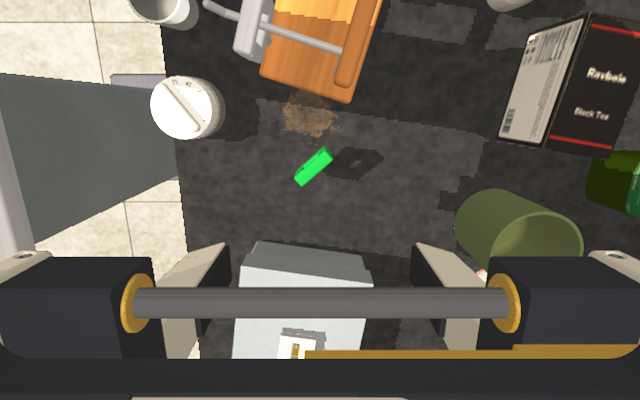

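```bash
python3 - <<'E'
from plant import *
import plant
print([n for n in dir(plant) if not n.startswith('_')])
try: print(grip_point_offset)
except Exception as e: print(e)
import cv2
a=cv2.imread("pics/scene0.png")[150:290,200:400];b=cv2.imread("pics/side0.png")[140:300,280:430]
cv2.imwrite("pics/crop1.png",cv2.resize(a,None,fx=4,fy=4,interpolation=cv2.INTER_CUBIC))
cv2.imwrite("pics/crop2.png",cv2.resize(b,None,fx=3.7,fy=3.7,interpolation=cv2.INTER_CUBIC))
from scipy.spatial.transform import Rotation as Rn
print(Rn.from_euler('xyz',get_obs()['tcp_rot']).as_matrix().round(3))
E
```

```text
['Unreachable', 'capture', 'close_job', 'cut_out', 'get_obs', 'grip_point_offset', 'place_of']
18.8
[[ 0.  0.  1.]
 [-0.  1. -0.]
 [-1. -0.  0.]]
```

View pics/crop1.png

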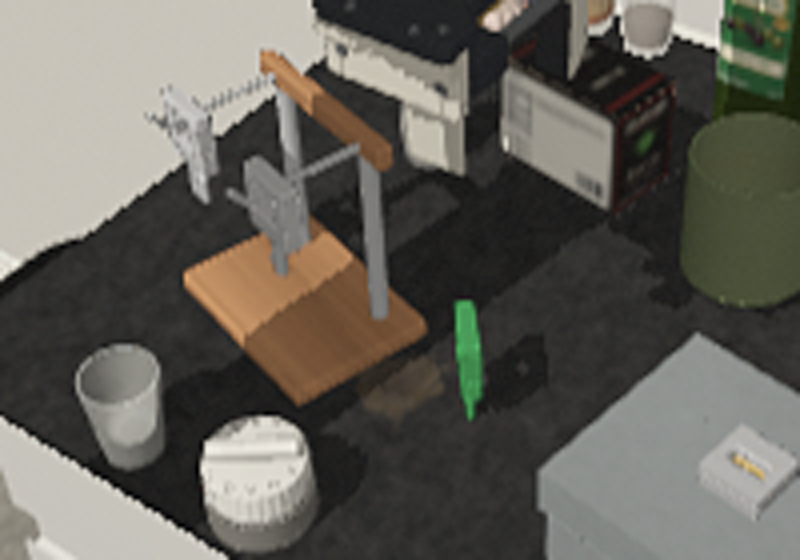

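View pics/crop2.png

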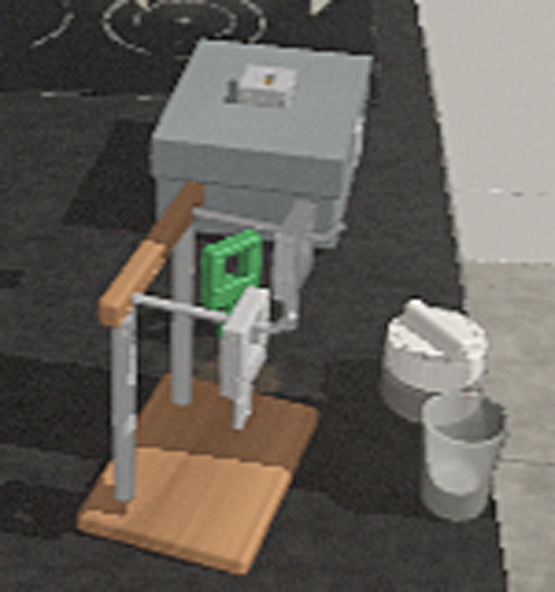

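>>> send_rows:
  series: "1 -0.3 1.8 -0.25 -2; 1 -0.3 3.6 -0.5 -4; 1 -0.3 5.4 -0.75 -6; 1 -0.3 7.2 -1 -8; 1 -0.3 7.2 -1 -10; 1 -0.3 7.2 -1 -12; 1 -0.3 7.2 -1 -14; 1 -0.3 7.2 -1 -14.8"

```text
time: 2.2
tool_pos: [495.0, 216.1, 235.7]
tcp_rot: [-2.842, 1.571, -1.547]
contact_force: [-0.3, -0.6, 0.5]
grip_width: 91.7
```

```bash
cat > h.py <<'E'
from plant import *
import cv2,numpy as np
from scipy.spatial.transform import Rotation as Rn
def proj(p,X):
    c=p["R"]@np.asarray(X,float)+p["t"]; u=p["mtx"]@c; return u[:2]/u[2]
def st():
    o=get_obs();R=Rn.from_euler('xyz',o['tcp_rot']).as_matrix()
    print("t",round(o['time'],2),"tcp",o['tool_pos'].round(1),"x",R[:,0].round(3),"z",R[:,2].round(3),"w",round(o['grip_width'],1),"F",o['contact_force'].round(1),"M",o['moment'].round(2),"q",o['joint_positions'].round(3))
    return o,R
def find(p,names):
    for th in names: print(p["shot"],th,[(round(d["score"],2),d["point"].round(1) if hasattr(d["point"],'round') else [round(v,1) for v in d["point"]]) for d in place_of(p,th)])
E
python3 - <<'E'
from h import *
st()
for n in ["wrist","scene","side"]:
    p=capture(n);cv2.imwrite(f"pics/{n}1.png",p["pixels"][:,:,::-1])
    find(p,["lock_key","key_head","round_key","key_rack","hook_end"])
E
```

```text
t 2.2 tcp [495.  216.1 235.7] x [ 0. -0. -1.] z [ 0.272  0.962 -0.   ] w 91.7 F [-0.3 -0.6  0.5] M [ 0.11 -0.1   0.04] q [ 0.27   0.363  1.467 -0.     1.311 -1.025]
4 lock_key [(0.8, [508.3, 213.7, 86.6])]
4 key_head [(0.75, [509.6, 214.7, 139.0]), (0.73, [520.4, 25.7, 59.6]), (0.19, [392.7, 76.8, 0.1])]
4 round_key [(0.82, [484.0, 125.6, 90.5])]
4 key_rack [(0.77, [531.8, 158.0, 0.9]), (0.53, [484.3, 126.6, 90.5])]
4 hook_end [(0.8, [484.2, 221.3, 158.3])]
5 lock_key [(0.67, [520.6, 19.7, -2.6]), (0.52, [504.2, 214.6, 82.0])]
5 key_head [(0.6, [507.0, 213.0, 143.5]), (0.45, [519.1, 21.4, 49.6])]
5 round_key [(0.79, [483.3, 125.9, 86.6])]
5 key_rack [(0.96, [525.0, 159.6, 3.7])]
5 hook_end [(0.93, [486.0, 222.1, 158.0])]
6 lock_key [(0.65, [509.0, 216.2, 85.9]), (0.48, [519.9, 18.7, -0.4])]
6 key_head [(0.83, [505.9, 211.9, 138.1])]
6 round_key [(0.8, [482.1, 125.3, 90.2])]
6 key_rack [(0.63, [528.7, 162.1, 1.0])]
6 hook_end [(0.71, [486.6, 220.4, 160.1])]
```

View pics/wrist1.png

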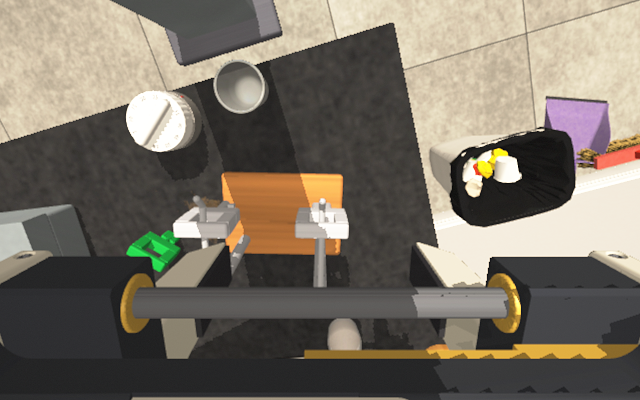

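```bash
python3 - <<'E'
import cv2
a=cv2.imread("pics/wrist1.png")[160:290,160:370]
b=cv2.imread("pics/side1.png")[180:290,300:380]
c=cv2.imread("pics/scene1.png")[150:250,230:320]
f=lambda x:cv2.resize(x,(390,int(390*x.shape[0]/x.shape[1])),interpolation=cv2.INTER_CUBIC)
b,c=f(b),f(c);h=min(b.shape[0],c.shape[0])
cv2.imwrite("pics/crop3.png",cv2.resize(a,None,fx=3.8,fy=3.8,interpolation=cv2.INTER_CUBIC))
cv2.imwrite("pics/crop4.png",cv2.hconcat([b[:h],c[:h]]))
E
```

```text
(no output)
```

View pics/crop3.png

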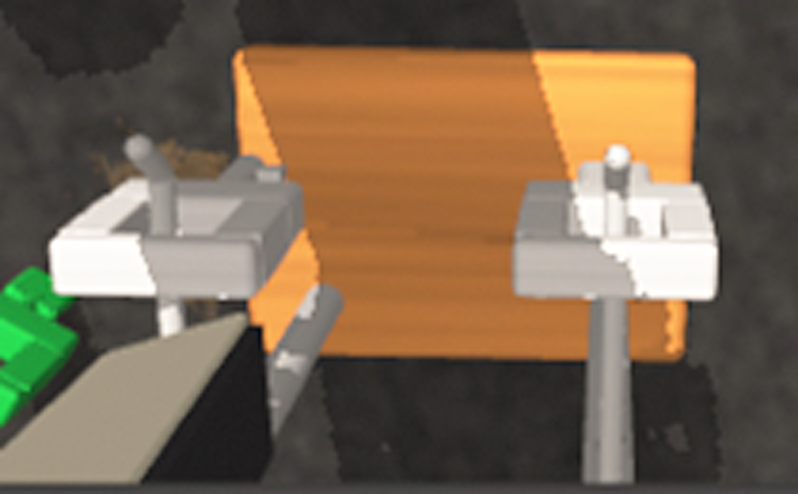

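View pics/crop4.png

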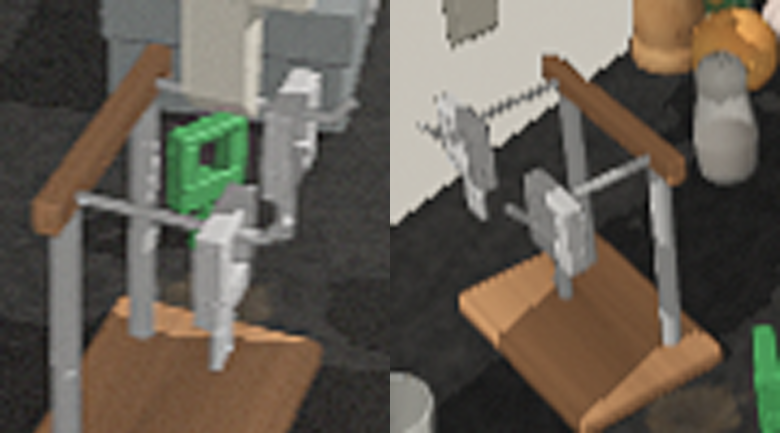

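```bash
python3 - <<'E'
from h import *
p=capture("wrist");o,R=st()
C=-p["R"].T@p["t"]
def bp(u,v,z):
    d=p["R"].T@np.linalg.inv(p["mtx"])@[u,v,1]; return C+d*(z-C[2])/d[2]
for (u,v) in [(321.8,230.8),(295.5,223),(348,223),(295.5,238),(348.3,238.5)]:
    X=bp(u,v,159); print(X.round(1),(R.T@(X-o['tool_pos'])).round(1))
find(p,["lock_key","key_head"])
print(proj(p,[508.5,213.5,158.5]))
E
```

```text
t 3.15 tcp [495.  216.  235.8] x [ 0. -0. -1.] z [ 0.276  0.961 -0.   ] w 92.0 F [ 0.6 -0.6 -0.2] M [ 0.06 -0.05 -0.03] q [ 0.27   0.363  1.467 -0.     1.311 -1.022]
[506.8 213.9 159. ] [ 76.8 -11.9   1.3]
[495.6 197.1 159. ] [ 76.8  -5.8 -18. ]
[506.3 234.1 159. ] [76.8 -5.8 20.5]
[506.9 193.6 159. ] [ 76.8 -17.7 -18.3]
[518.2 231.2 159. ] [ 76.8 -18.1  21. ]
7 lock_key [(0.7, [519.2, 20.5, -1.4]), (0.68, [505.1, 211.9, 83.3])]
7 key_head [(0.59, [506.2, 213.1, 138.2]), (0.58, [521.9, 27.5, 58.3])]
[321.82717388 232.73416446]
```

>>> send_rows:
  series: "0.5 0 -0.4 0.04 0; 0.5 0.5 -0.4 0.04 0; 0.5 1 -0.4 0.04 0; 0.5 1.5 -0.4 0.04 0; 0.5 2 -0.4 0.04 0; 0.5 2.5 -0.4 0.04 0; 0.5 2.5 -0.4 0.04 0; 0.5 2.5 -0.4 0.04 0"

```text
time: 4.25
tool_pos: [507.2, 214.0, 161.1]
tcp_rot: [-1.072, 1.57, 0.219]
contact_force: [-0.3, -0.2, 0.5]
grip_width: 68.7
```

```bash
python3 - <<'E'
from h import *
st()
p=capture("wrist");cv2.imwrite("pics/wrist2.png",p["pixels"][:,:,::-1])
s=capture("side");cv2.imwrite("pics/side2.png",s["pixels"][140:300,280:430][:,:,::-1].repeat(4,0).repeat(4,1)[:600])
find(p,["key_head"]);find(s,["key_head"])
E
```

```text
t 4.25 tcp [507.2 214.  161.1] x [ 0.001  0.    -1.   ] z [0.276 0.961 0.   ] w 68.7 F [-0.3 -0.2  0.5] M [ 0.07 -0.05  0.04] q [ 0.26   0.447  1.552 -0.     1.141 -1.032]
8 key_head [(0.69, [509.3, 214.2, 138.5])]
9 key_head [(0.74, [505.2, 211.4, 140.1])]
```

View pics/wrist2.png

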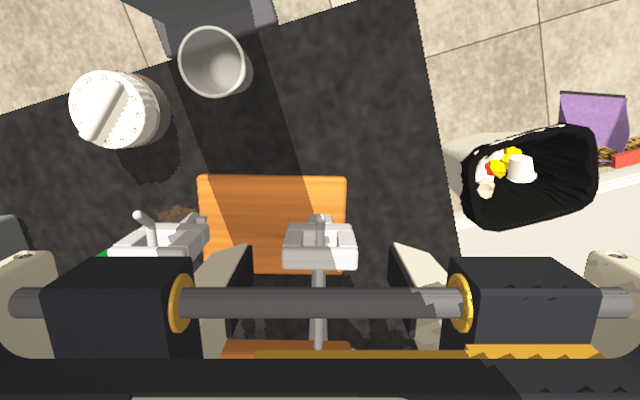

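View pics/side2.png

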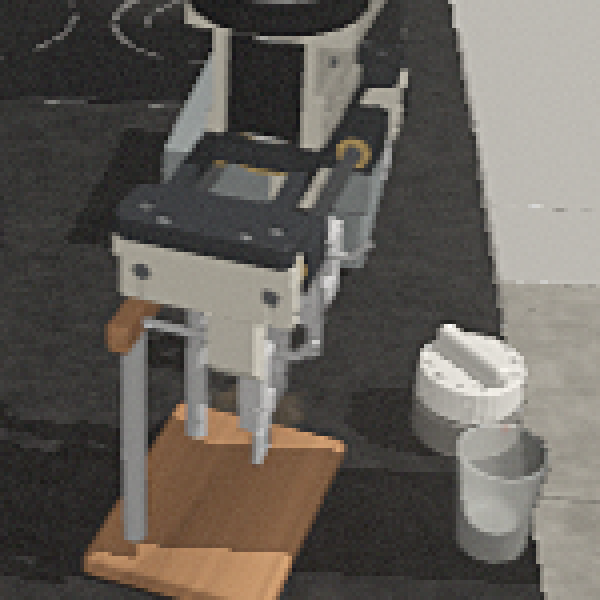

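>>> send_rows:
  series: "0.5 0.4 0 0 0; 0.5 0.8 0 0 0; 0.5 1.3 0 0 0; 0.5 1.3 0 0 0; -1 1.3 0 0 0; -1 1.3 0 0 0; -1 1.3 0 0 0; -1 1.3 0 0 0"

```text
time: 5.45
tool_pos: [507.1, 213.9, 122.0]
tcp_rot: [-1.088, 1.57, 0.204]
contact_force: [-0.1, -0.7, 1.9]
grip_width: 40.1
```

```bash
python3 - <<'E'
from h import *
st()
p=capture("wrist");cv2.imwrite("pics/wrist3.png",p["pixels"][:,:,::-1])
E
```

```text
t 5.45 tcp [507.1 213.9 122. ] x [ 0.001  0.    -1.   ] z [0.276 0.961 0.   ] w 40.1 F [-0.1 -0.7  1.9] M [ 0.08 -0.03 -0.04] q [ 0.26   0.491  1.601 -0.     1.049 -1.032]
```

View pics/wrist3.png

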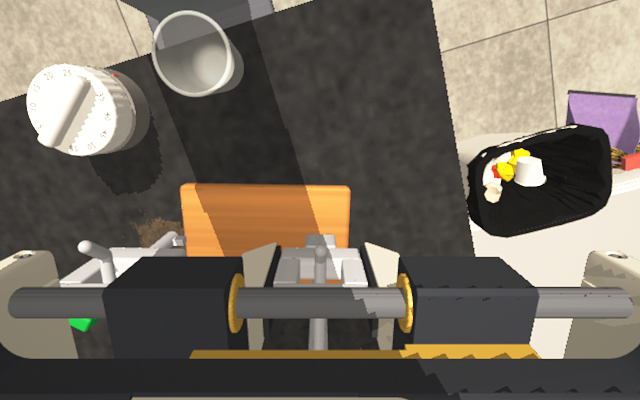

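>>> send_rows:
  series: "-1 -0.2 0 0 0; -1 -0.45 0 0 0; -1 -0.45 0 0 0; -1 -0.45 0.3 0 0; -1 -0.45 0.6 0 0; -1 -0.45 0.9 0 0; -1 -0.45 1.2 0 0; -1 -0.45 1.2 0 0"

```text
time: 6.5
tool_pos: [471.6, 224.0, 135.3]
tcp_rot: [2.255, 1.571, -2.736]
contact_force: [0.1, -0.3, -1.2]
grip_width: 39.5
```

```bash
python3 - <<'E'
from h import *
st()
p=capture("wrist");cv2.imwrite("pics/wrist4.png",p["pixels"][:,:,::-1])
s=capture("side");cv2.imwrite("pics/side4.png",s["pixels"][140:300,280:430][:,:,::-1].repeat(4,0).repeat(4,1)[:600])
E
```

```text
t 6.5 tcp [471.6 224.  135.3] x [-0. -0. -1.] z [ 0.275  0.961 -0.   ] w 39.5 F [ 0.1 -0.3 -1.2] M [ 0.06 -0.08 -0.01] q [ 0.297  0.429  1.664 -0.     1.048 -0.996]
```

View pics/wrist4.png

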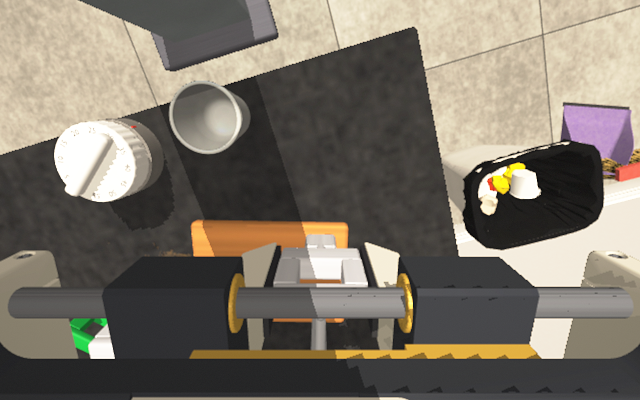

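View pics/side4.png

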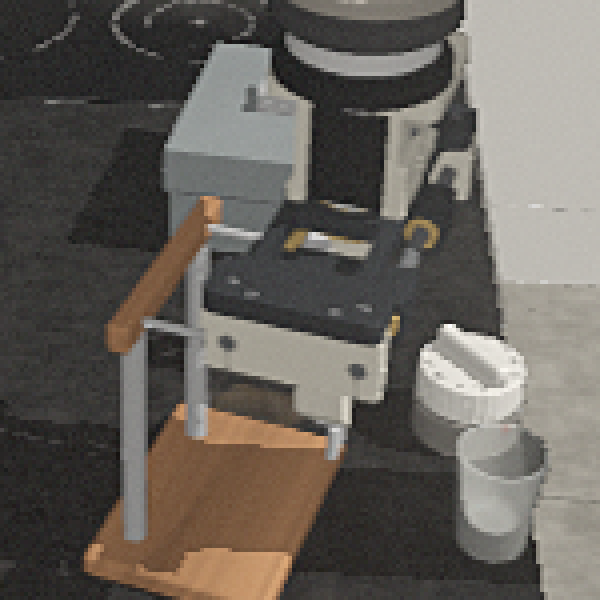

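>>> send_rows:
  series: "-1 0 0.3 0 0; -1 0 0.7 0 0; -1 0 1.1 0 0; -1 -0.3 1.3 0 0; -1 -1 1.3 0 0; -1 -2 1.3 0 0; -1 -3 1.3 0 0; -1 -3 1.3 0 0"

```text
time: 7.6
tool_pos: [435.9, 235.1, 228.0]
tcp_rot: [-0.966, 1.565, 0.326]
contact_force: [-0.9, 0.2, -1.4]
grip_width: 39.6
```

```bash
python3 - <<'E'
from h import *
st()
for n in ["wrist","scene","side"]:
    p=capture(n);cv2.imwrite(f"pics/{n}5.png",p["pixels"][:,:,::-1])
    find(p,["lock_key","key_head","round_key","lockbox","lock_mouth"])
E
```

```text
t 7.6 tcp [435.9 235.1 228. ] x [ 0.006  0.002 -1.   ] z [0.275 0.961 0.003] w 39.6 F [-0.9  0.2 -1.4] M [ 0.05 -0.06  0.06] q [ 0.34   0.283  1.606 -0.     1.247 -0.952]
13 lock_key [(0.87, [434.7, 234.1, 190.0])]
13 key_head [(0.72, [437.8, 234.1, 244.0])]
13 round_key []
13 lockbox []
13 lock_mouth []
14 lock_key [(0.5, [519.6, 21.5, 0.5])]
14 key_head [(0.5, [523.5, 19.3, 52.1]), (0.48, [437.5, 233.3, 244.4]), (0.3, [741.8, -66.1, 1.7])]
14 round_key [(0.78, [483.2, 126.3, 87.1])]
14 lockbox [(0.57, [499.9, -165.4, 0.8])]
14 lock_mouth [(0.59, [495.5, -165.2, 89.5])]
15 lock_key [(0.67, [516.5, 22.1, 1.4]), (0.55, [434.9, 237.0, 190.2]), (0.4, [389.4, 73.4, 1.5])]
15 key_head [(0.66, [518.2, 20.6, 55.5])]
15 round_key [(0.59, [484.5, 125.5, 88.6])]
15 lockbox [(0.68, [498.9, -160.9, -2.1]), (0.56, [484.3, 224.4, 160.0])]
15 lock_mouth [(0.85, [500.1, -164.8, 93.9])]
```

View pics/scene5.png

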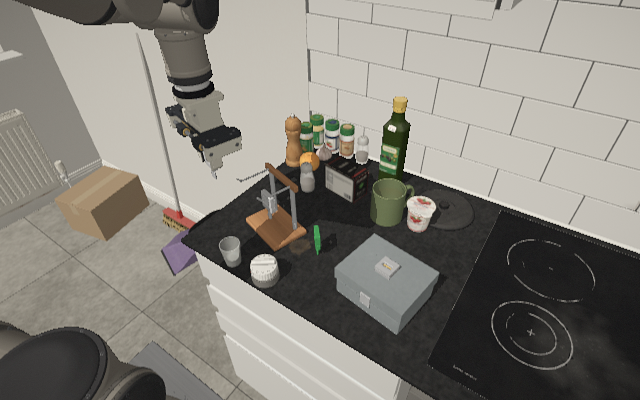

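View pics/side5.png

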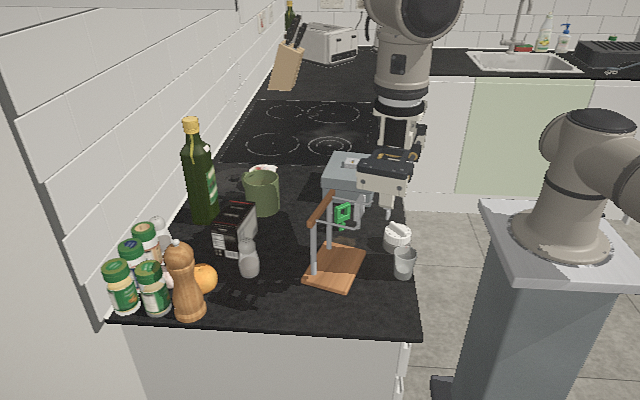

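```bash
python3 - <<'E'
from h import *
p=capture("scene")
C=-p["R"].T@p["t"]
def bp(u,v,z):
    d=p["R"].T@np.linalg.inv(p["mtx"])@[u,v,1]; return C+d*(z-C[2])/d[2]
P=[bp(u,v,80) for u,v in [(335,267),(377,236),(438,273),(399,310)]]
for i in range(4):
    d=P[(i+1)%4]-P[i]; print(P[i].round(1),np.linalg.norm(d).round(1),np.degrees(np.arctan2(d[1],d[0])).round(1))
print(np.mean(P,0))
# overlay of candidate yaws
im=p["pixels"][:,:,::-1].copy()
cv2.imwrite("pics/box.png",cv2.resize(im[220:340,320:450],None,fx=5,fy=5,interpolation=cv2.INTER_CUBIC))
E
```

```text
[447.3 -76.3  80. ] 129.8 -13.0
[ 573.8 -105.5   80. ] 152.1 -98.9
[ 550.4 -255.8   80. ] 125.0 167.5
[ 428.4 -228.6   80. ] 153.6 82.9
[ 499.98068921 -166.53838537   80.        ]
```

View pics/box.png

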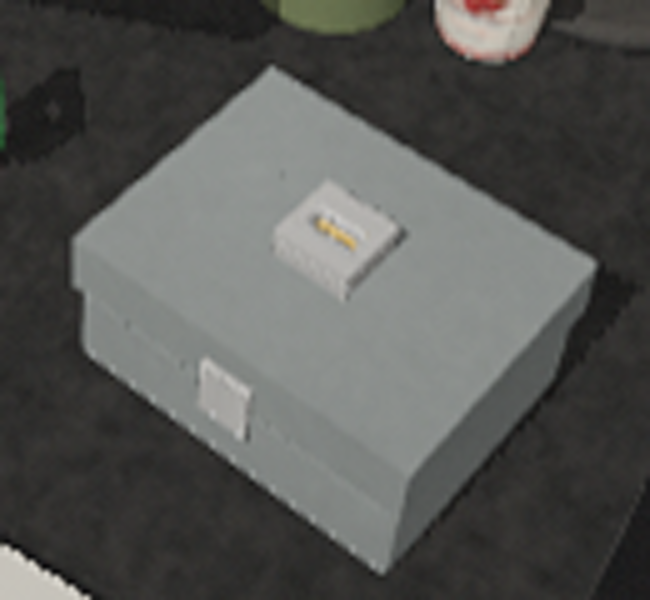

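>>> send_rows:
  series: "-1 0 -0.7 -1.5 -0.2; -1 0 -1.4 -3 -0.4; -1 0 -2.15 -4.6 -0.6; -1 0 -2.9 -6.2 -0.8; -1 0 -3.6 -7.8 -1; -1 0 -4.4 -9.4 -1.2; -1 0 -5.1 -10.9 -1.2; -1 0 -5.7 -12.2 -1.2"

```text
time: 9.55
tool_pos: [498.4, -166.4, 225.3]
tcp_rot: [-1.678, 1.57, -0.283]
contact_force: [0.5, -0.3, -0.3]
grip_width: 39.6
```

>>> send_rows:
  series: "-1 0 0 0 0; -1 0 0 0 0"

```text
time: 9.8
tool_pos: [498.0, -163.9, 225.1]
tcp_rot: [0.738, 1.57, 2.134]
contact_force: [-0.5, 0.4, 0.0]
grip_width: 39.8
```

```bash
python3 - <<'E'
from h import *
st()
for n in ["wrist","scene","side"]:
    p=capture(n);cv2.imwrite(f"pics/{n}6.png",p["pixels"][:,:,::-1])
    find(p,["lock_key","key_head","lock_mouth"])
E
```

```text
t 9.8 tcp [ 498.  -163.9  225.1] x [-0.     0.001 -1.   ] z [0.174 0.985 0.001] w 39.8 F [-0.5  0.4  0. ] M [ 0.08 -0.11  0.04] q [-0.464  0.343  1.528  0.     1.272 -1.861]
17 lock_key [(0.78, [496.9, -162.2, 190.4]), (0.65, [517.0, 18.2, -0.2])]
17 key_head [(0.84, [517.3, 26.0, 59.1]), (0.64, [499.3, -164.3, 239.2])]
17 lock_mouth [(0.93, [498.8, -164.5, 95.8])]
18 lock_key [(0.74, [497.3, -164.9, 186.1]), (0.68, [516.9, 18.7, -0.2]), (0.59, [759.6, 90.7, 1.6]), (0.54, [526.9, 162.8, 1.0])]
18 key_head [(0.53, [519.2, 21.3, 50.1])]
18 lock_mouth [(0.91, [500.4, -166.2, 91.3])]
19 lock_key [(0.81, [520.6, 19.6, 0.2]), (0.59, [486.2, 220.4, 161.9]), (0.52, [498.4, -163.1, 188.5])]
19 key_head [(0.68, [519.9, 19.1, 52.7]), (0.59, [760.9, 91.0, 4.5]), (0.54, [495.9, -164.5, 242.4])]
19 lock_mouth [(0.96, [500.1, -169.3, 92.7])]
```

View pics/wrist6.png

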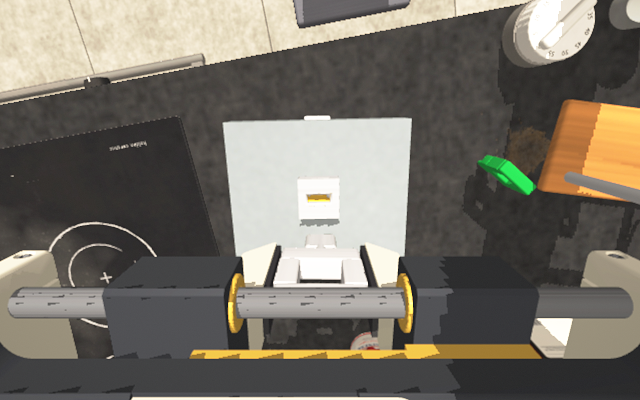

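```bash
python3 - <<'E'
from h import *
p=capture("wrist");o,R=st()
im=p["pixels"][:,:,::-1].copy()
cv2.imwrite("pics/c6.png",cv2.resize(im[170:300,260:390],None,fx=4.5,fy=4.5,interpolation=cv2.INTER_CUBIC))
C=-p["R"].T@p["t"]
def bp(u,v,z):
    d=p["R"].T@np.linalg.inv(p["mtx"])@[u,v,1]; return C+d*(z-C[2])/d[2]
g=p["pixels"].astype(int)
# housing: bright
sub=g[170:235,285:355].mean(2)
print(sub[::4,::4].astype(int))
sat=(g.max(2)-g.min(2))
m=(sat>60); m[:190]=0;m[212:]=0;m[:,:295]=0;m[:,345:]=0
ys,xs=np.nonzero(m);print(xs.min(),xs.max(),ys.min(),ys.max(),xs.mean(),ys.mean())
E
```

```text
t 10.45 tcp [ 498.3 -164.4  225.3] x [ 0. -0. -1.] z [ 0.174  0.985 -0.   ] w 40.0 F [ 0.   0.2 -0.5] M [ 0.08 -0.05  0.03] q [-0.465  0.343  1.527  0.     1.271 -1.861]
[[224 221 223 222 223 223 225 226 225 224 226 227 226 224 225 226 226 225]
 [224 224 222 223 224 225 227 226 224 222 220 222 225 223 225 227 227 225]
 [222 223 223 227 243 237 239 241 241 242 244 245 244 247 226 226 228 226]
 [224 223 223 233 251 251 251 251 251 251 251 251 251 251 226 226 226 226]
 [225 226 225 229 252 252 252 252 252 252 252 252 252 252 225 226 227 228]
 [224 227 226 223 248 248 249 249 250 249 249 250 250 250 226 226 228 227]
 [225 225 224 222 252 250 169 141 146 146 152 182 254 253 226 225 225 225]
 [223 224 222 222 251 250 117 139 120 117 148 119 252 252 226 225 223 224]
 [224 224 223 222 252 252 248 246 252 253 243 252 252 252 225 226 227 226]
 [224 224 226 225 251 251 251 251 252 251 252 251 251 251 225 227 227 227]
 [221 222 224 223 251 251 251 251 251 251 251 251 251 251 226 228 228 228]
 [222 212 222 222 252 252 252 252 251 252 251 252 252 252 227 228 228 228]
 [221 222 223 221 231 223 223 194 195 195 184 166 167 167 226 227 226 226]
 [221 221 224 223 178 145 145 146 146 145 146 145 146 144 227 225 225 226]
 [222 221 222 222 222 222 227 224 214 229 226 229 226 226 225 226 225 227]
 [221 222 222 221 219 220 221 221 224 225 223 223 223 225 225 224 225 225]
 [221 221 221 221 220 222 216 227 226 227 209 204 221 223 225 223 223 225]]
308 330 194 201 318.3013698630137 197.33561643835617
```

View pics/c6.png

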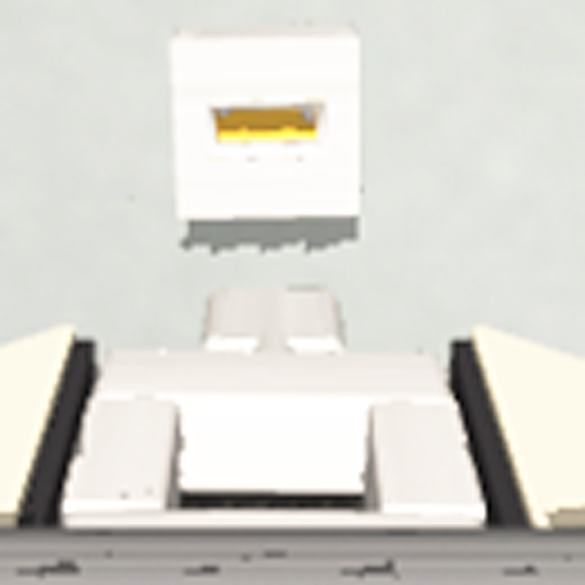

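```bash
python3 - <<'E'
from h import *
p=capture("wrist");o,R=st()
C=-p["R"].T@p["t"]
def bp(u,v,z):
    d=p["R"].T@np.linalg.inv(p["mtx"])@[u,v,1]; return C+d*(z-C[2])/d[2]
T=o['tool_pos']
f=lambda u,v,z:(R.T@(bp(260+u/4.5,170+v/4.5,z)-T)).round(1)
print("slot L/R/top/bot",f(213,123,94),f(320,122,94),f(267,104,94),f(267,141,94))
print("housing",f(171,125,94),f(359,125,94),f(265,217,94),f(265,52,94))
z=T[2]-36
print("tip L/R",f(205,292,z),f(342,292,z),"neck/blade top",f(273,348,z+20), "head top",f(62,512,z+73),f(488,512,z+73),f(275,500,z+73),f(275,527,z+73))
print((R.T@(np.array([499.9,-165.5,94])-T)).round(1))
E
```

```text
t 10.5 tcp [ 498.3 -164.4  225.3] x [ 0. -0. -1.] z [ 0.174  0.985 -0.   ] w 40.0 F [ 0.3  0.6 -0.3] M [ 0.14 -0.02 -0.05] q [-0.465  0.343  1.527 -0.     1.271 -1.861]
slot L/R/top/bot [131.3  -0.9 -11.2] [131.3  -0.7   9.8] [131.3   2.9  -0.6] [131.3  -4.6  -0.6]
housing [131.3  -1.3 -19.5] [131.3  -1.3  17.5] [131.3 -20.4  -1. ] [131.3  13.3  -1. ]
tip L/R [36.   0.8 -8.9] [36.   0.8  9.8] neck/blade top [16.   1.2  0.4] head top [-37.    8.3 -18.5] [-37.    8.3  19.4] [-37.    9.5   0.4] [-37.    6.8   0.4]
[131.3  -1.8  -0.8]
```

>>> send_rows:
  series: "-1 0.4 0 -0.04 -0.2; -1 0.9 0 -0.04 -0.2; -1 1.4 0 -0.04 -0.2; -1 1.9 0 -0.04 -0.2; -1 2.3 0 -0.04 -0.2; -1 2.6 0 -0.04 -0.2; -1 2.6 0 -0.04 -0.2; -1 2.6 0 -0.04 -0.2"

```text
time: 11.5
tool_pos: [498.4, -165.7, 147.6]
tcp_rot: [-1.839, 1.57, -0.425]
contact_force: [-0.2, 1.0, -0.6]
grip_width: 40.0
```

```bash
python3 - <<'E'
from h import *
st()
p=capture("wrist");im=p["pixels"][:,:,::-1].copy()
cv2.imwrite("pics/w7.png",cv2.resize(im[190:320,240:400],None,fx=4.5,fy=4.5,interpolation=cv2.INTER_CUBIC))
p=capture("side");im=p["pixels"][:,:,::-1].copy()
u,v=proj(p,[500,-165,110]).astype(int);print(u,v)
a=cv2.resize(im[v-40:v+40,u-45:u+45],None,fx=4.4,fy=4.4,interpolation=cv2.INTER_CUBIC)
p=capture("scene");im=p["pixels"][:,:,::-1].copy()
u,v=proj(p,[500,-165,110]).astype(int);print(u,v)
b=cv2.resize(im[v-40:v+40,u-45:u+45],None,fx=4.4,fy=4.4,interpolation=cv2.INTER_CUBIC)
cv2.imwrite("pics/s7.png",cv2.hconcat([a,b]))
E
```

```text
t 11.5 tcp [ 498.4 -165.7  147.6] x [ 0.001 -0.    -1.   ] z [ 0.156  0.988 -0.   ] w 40.0 F [-0.2  1.  -0.6] M [ 0.09 -0.06 -0.08] q [-0.467  0.419  1.641  0.     1.08  -1.881]
352 155
387 259
```

View pics/w7.png

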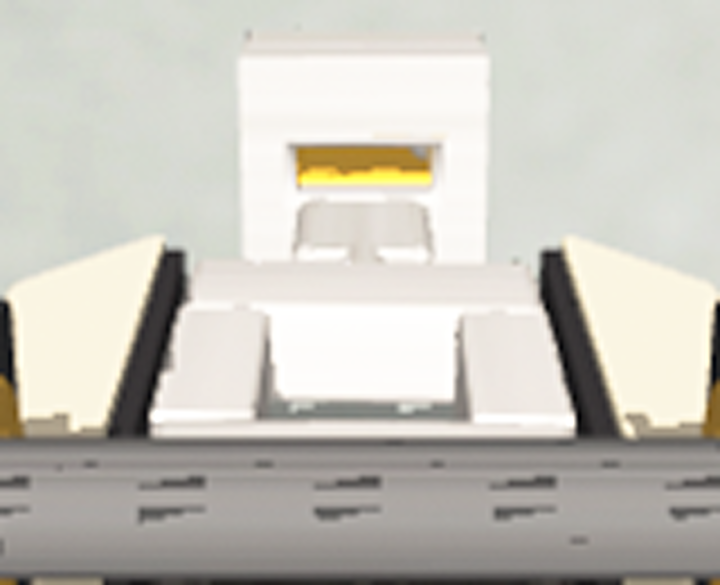

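View pics/s7.png

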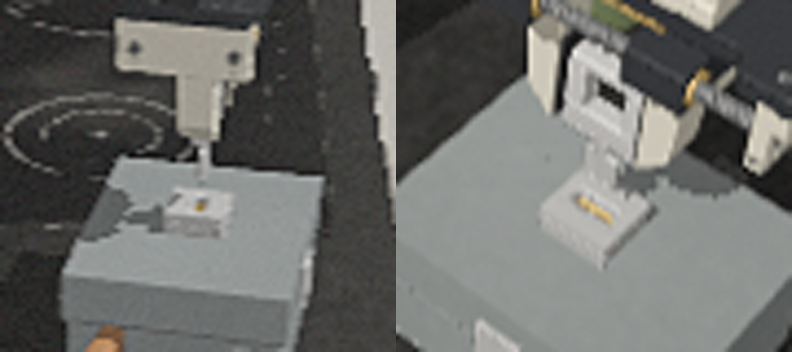

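```bash
python3 - <<'E'
from h import *
p=capture("wrist");o,R=st()
C=-p["R"].T@p["t"]
def bp(u,v,z):
    d=p["R"].T@np.linalg.inv(p["mtx"])@[u,v,1]; return C+d*(z-C[2])/d[2]
T=o['tool_pos']
f=lambda u,v,z:(R.T@(bp(240+u/4.5,190+v/4.5,z)-T)).round(1)
print("slot",f(290,166,94),f(440,166,94),f(365,145,94),f(365,187,94),"housing front",f(365,54,94),f(240,150,94),f(488,150,94))
z=T[2]-36
print("tip",f(297,210,z),f(433,210,z),f(365,203,z),f(365,203,z+3),"bladetop",f(365,248,z+20),"headbottom front",f(365,262,z+29),"headtop front",f(365,420,z+73),f(365,437,z+73))
print("hole top/bottom front", f(365,310,z+44),f(365,402,z+66))
find(p,["lock_key","lock_mouth"])
s=capture("side");find(s,["lock_key","lock_mouth"])
s=capture("scene");find(s,["lock_key","lock_mouth"])
E
```

```text
t 11.7 tcp [ 498.3 -165.7  147.7] x [ 0.001 -0.    -1.   ] z [ 0.156  0.988 -0.   ] w 39.9 F [ 0.4  0.8 -1.4] M [ 0.11 -0.01  0.  ] q [-0.467  0.419  1.641  0.     1.08  -1.881]
slot [ 53.7  -0.6 -10.4] [53.7 -0.6 11.8] [53.7  2.7  0.7] [53.7 -3.9  0.7] housing front [53.7 16.6  0.7] [ 53.7   1.9 -17.7] [53.7  2.  18.8]
tip [36.  -0.5 -8.7] [36.  -0.5  9.9] [36.   0.5  0.6] [33.   1.7  0.6] bladetop [16.   2.4  0.6] headbottom front [7.  4.5 0.5] headtop front [-37.    8.5   0.4] [-37.    6.8   0.4]
hole top/bottom front [-8.   5.4  0.5] [-30.    6.4   0.4]
25 lock_key [(0.9, [521.3, 19.8, -0.9]), (0.85, [496.2, -164.9, 112.7])]
25 lock_mouth [(0.68, [497.2, -165.6, 97.6])]
26 lock_key [(0.71, [517.2, 16.0, 0.6]), (0.55, [481.2, 124.3, 89.4]), (0.47, [501.0, -163.2, 112.9])]
26 lock_mouth []
27 lock_key [(0.88, [498.4, -165.5, 107.4]), (0.51, [520.2, 19.6, 0.9])]
27 lock_mouth [(0.61, [499.8, -166.2, 89.5])]
```

>>> send_rows:
  series: "-1 0.3 0 0 0; -1 0.5 0 0 0; -1 0.6 0 0 0; -1 0.7 0 0 0; -1 0.8 0 0 0; -1 0.8 0 0 0"

```text
time: 12.85
tool_pos: [498.5, -165.7, 123.2]
tcp_rot: [-1.692, 1.57, -0.279]
contact_force: [2.3, -0.2, -2.1]
grip_width: 39.8
```

```bash
python3 - <<'E'
from h import *
st()
p=capture("wrist");im=p["pixels"][:,:,::-1].copy()
cv2.imwrite("pics/w8.png",cv2.resize(im[190:320,240:400],None,fx=4.5,fy=4.5,interpolation=cv2.INTER_CUBIC))
st()
E
```

```text
t 12.85 tcp [ 498.5 -165.7  123.2] x [ 0.001 -0.    -1.   ] z [ 0.156  0.988 -0.   ] w 39.8 F [ 2.3 -0.2 -2.1] M [ 0.08 -0.58 -0.  ] q [-0.467  0.449  1.67   0.     1.021 -1.881]
t 12.9 tcp [ 498.5 -165.7  123.2] x [ 0.001 -0.    -1.   ] z [ 0.156  0.988 -0.   ] w 39.7 F [ 3.  -0.2 -3.1] M [ 0.   -0.58  0.05] q [-0.467  0.449  1.67   0.     1.021 -1.881]
```

View pics/w8.png

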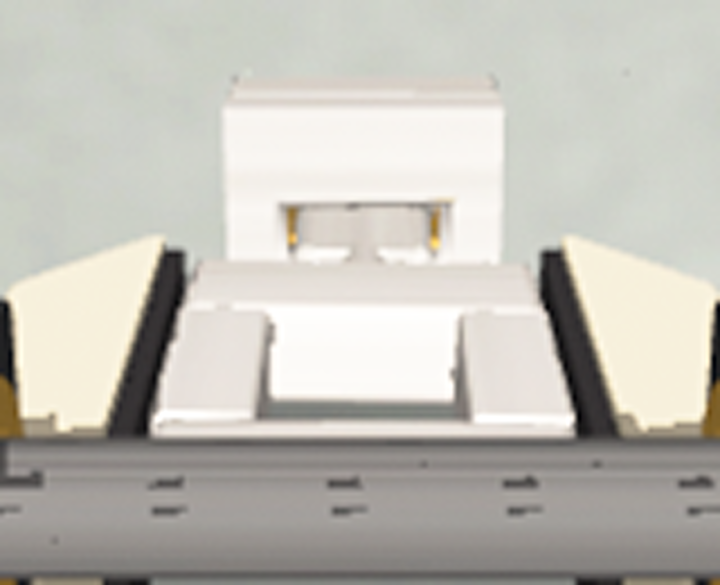

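>>> send_rows:
  series: "-1 0 -0.03 0 0; -1 0.1 -0.03 0 0; -1 0.2 -0.03 0 0; -1 0.3 -0.03 0 0; -1 0.35 -0.03 0 0"

```text
time: 13.52
tool_pos: [499.0, -166.6, 112.8]
tcp_rot: [-2.798, 1.569, -1.384]
contact_force: [-0.9, -4.9, 2.6]
grip_width: 39.8
```

```bash
python3 - <<'E'
from h import *
st()
p=capture("wrist");im=p["pixels"][:,:,::-1].copy()
cv2.imwrite("pics/w9.png",cv2.resize(im[190:320,240:400],None,fx=4.5,fy=4.5,interpolation=cv2.INTER_CUBIC))
E
```

```text
t 13.53 tcp [ 499.  -166.6  112.8] x [ 0.    -0.002 -1.   ] z [ 0.156  0.988 -0.002] w 39.8 F [-0.9 -4.9  2.6] M [-0.88  0.07  0.03] q [-0.467  0.464  1.68  -0.002  0.997 -1.88 ]
```

View pics/w9.png

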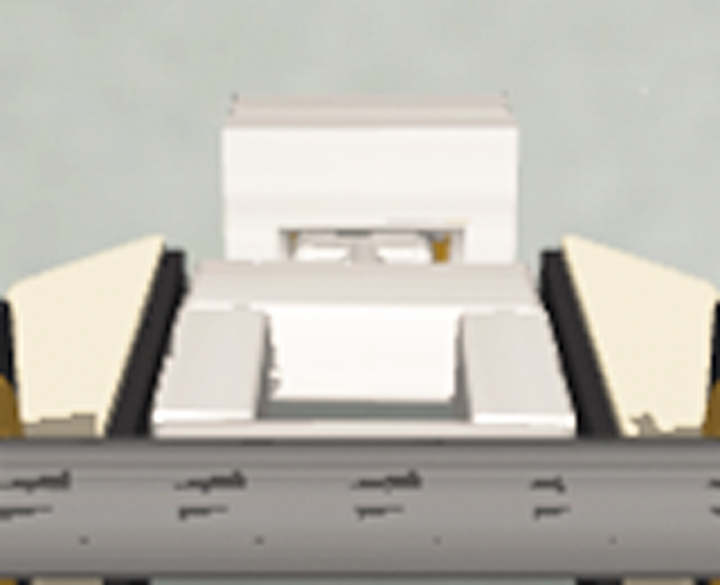

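>>> send_rows:
  series: "-1 0.05 0 0.02 0; -1 0.1 0 0.02 0; -1 0.15 0 0.02 0; -1 0.2 0 0.02 0; -1 0.25 0 0.02 0; -1 0.3 0 0.02 0; -1 0.3 0 0.02 0"

```text
time: 14.45
tool_pos: [499.1, -165.1, 103.8]
tcp_rot: [-1.079, 1.57, 0.334]
contact_force: [1.5, -2.5, -0.6]
grip_width: 39.8
```

```bash
python3 - <<'E'
from h import *
st()
p=capture("wrist");im=p["pixels"][:,:,::-1].copy()
cv2.imwrite("pics/w10.png",cv2.resize(im[190:320,240:400],None,fx=4.5,fy=4.5,interpolation=cv2.INTER_CUBIC))
find(p,["lock_key","key_head"])
E
```

```text
t 14.45 tcp [ 499.1 -165.1  103.8] x [ 0.  0. -1.] z [0.157 0.988 0.   ] w 39.8 F [ 1.5 -2.5 -0.6] M [-0.17 -0.31  0.02] q [-0.465  0.475  1.69   0.     0.976 -1.879]
30 lock_key [(0.93, [518.5, 19.1, -2.3]), (0.72, [495.5, -164.9, 66.3])]
30 key_head [(0.78, [497.9, -164.4, 122.0]), (0.63, [520.3, 22.6, 56.2])]
```

View pics/w10.png

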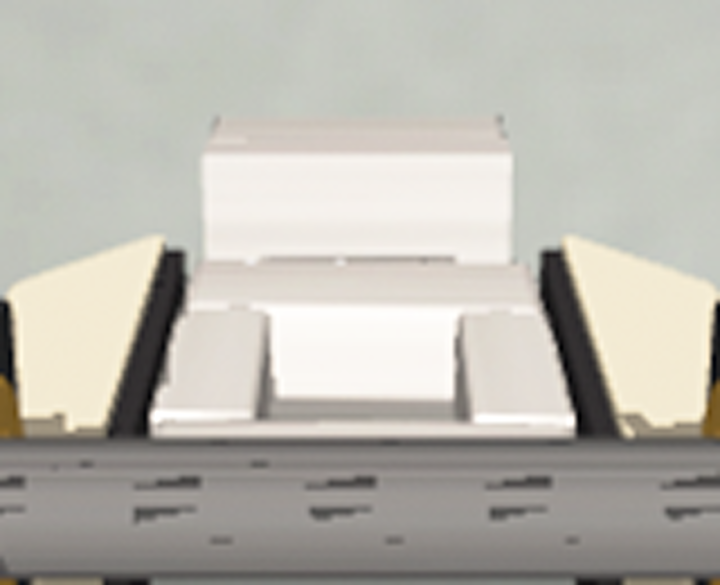

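>>> send_rows:
  series: "-1 0.05 -0.02 -0.015 0; -1 0.1 -0.02 -0.015 0; -1 0.15 -0.02 -0.015 0; -1 0.2 -0.02 -0.015 0; -1 0.2 -0.02 -0.015 0; -1 0.2 -0.02 -0.015 0"

```text
time: 15.35
tool_pos: [499.6, -165.3, 100.5]
tcp_rot: [-1.605, 1.57, -0.191]
contact_force: [-7.7, 4.0, 26.0]
grip_width: 39.8
```

```bash
python3 - <<'E'
from h import *
st()
p=capture("wrist");im=p["pixels"][:,:,::-1].copy()
cv2.imwrite("pics/w11.png",cv2.resize(im[190:320,240:400],None,fx=4.5,fy=4.5,interpolation=cv2.INTER_CUBIC))
find(p,["lock_key","key_head"])
p=capture("side");im=p["pixels"][:,:,::-1].copy()
a=cv2.resize(im[115:195,307:397],None,fx=4.4,fy=4.4,interpolation=cv2.INTER_CUBIC)
p=capture("scene");im=p["pixels"][:,:,::-1].copy()
b=cv2.resize(im[219:299,342:432],None,fx=4.4,fy=4.4,interpolation=cv2.INTER_CUBIC)
find(p,["lock_key","key_head"])
cv2.imwrite("pics/s11.png",cv2.hconcat([a,b]))
E
```

```text
t 15.35 tcp [ 499.6 -165.3  100.5] x [ 0.001 -0.    -1.   ] z [ 0.156  0.988 -0.   ] w 39.8 F [-7.7  4.  26. ] M [1.01 1.42 0.03] q [-0.465  0.48   1.693  0.     0.967 -1.88 ]
31 lock_key [(0.87, [518.0, 23.2, -1.3]), (0.85, [498.2, -165.6, 63.3])]
31 key_head [(0.92, [516.7, 29.1, 55.8]), (0.62, [502.8, -162.7, 112.8])]
33 lock_key [(0.51, [499.7, -166.8, 59.7]), (0.47, [522.0, 19.9, -0.7])]
33 key_head [(0.61, [519.6, 18.6, 50.0]), (0.58, [501.4, -164.9, 121.3])]
```

View pics/w11.png

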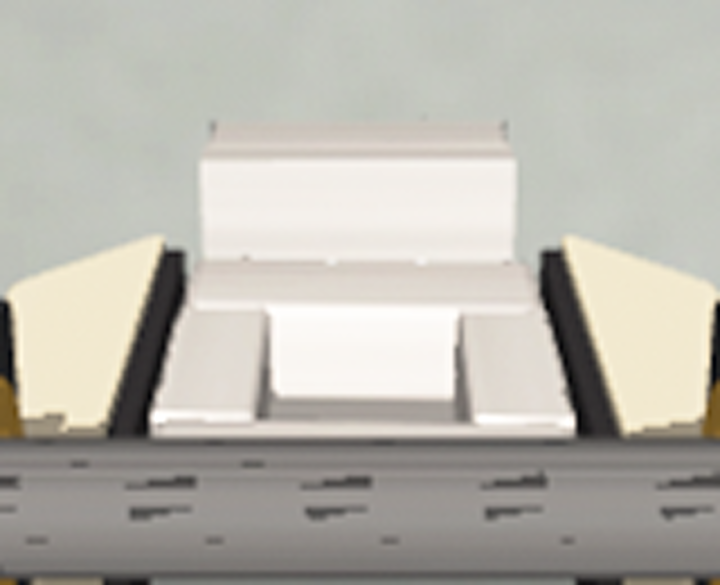

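View pics/s11.png

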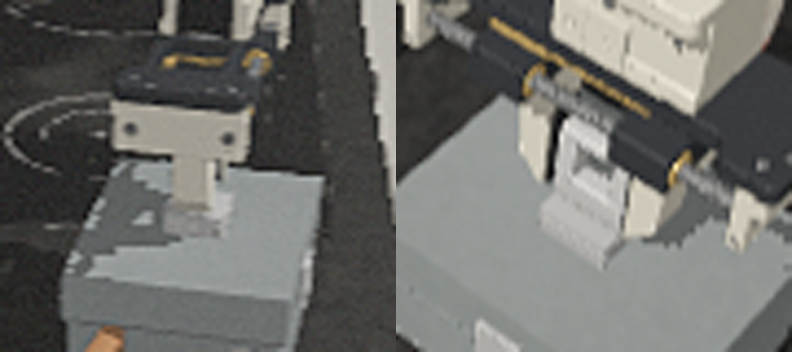

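>>> send_rows:
  series: "-1 -0.04 0.015 0 0; -1 -0.04 0.015 0 0.7; -1 -0.04 0.015 0 1.5; -1 -0.04 0.015 0 2.3; -1 -0.04 0.015 0 3.1; -1 -0.04 0.015 0 4; -1 -0.04 0.015 0 4"

```text
time: 16.58
tool_pos: [499.8, -165.1, 100.5]
tcp_rot: [-1.039, 1.569, 0.025]
contact_force: [-2.1, 3.7, 14.7]
grip_width: 39.4
```

```bash
python3 - <<'E'
from h import *
st()
p=capture("wrist");im=p["pixels"][:,:,::-1].copy()
cv2.imwrite("pics/w12.png",cv2.resize(im[190:320,240:400],None,fx=4.5,fy=4.5,interpolation=cv2.INTER_CUBIC))
E
```

```text
t 16.57 tcp [ 499.8 -165.1  100.5] x [ 0.002  0.    -1.   ] z [0.485 0.874 0.001] w 39.4 F [-2.1  3.7 14.7] M [ 0.74  0.29 -0.15] q [-4.650e-01  4.800e-01  1.693e+00  1.000e-03  9.670e-01 -1.530e+00]
```

View pics/w12.png

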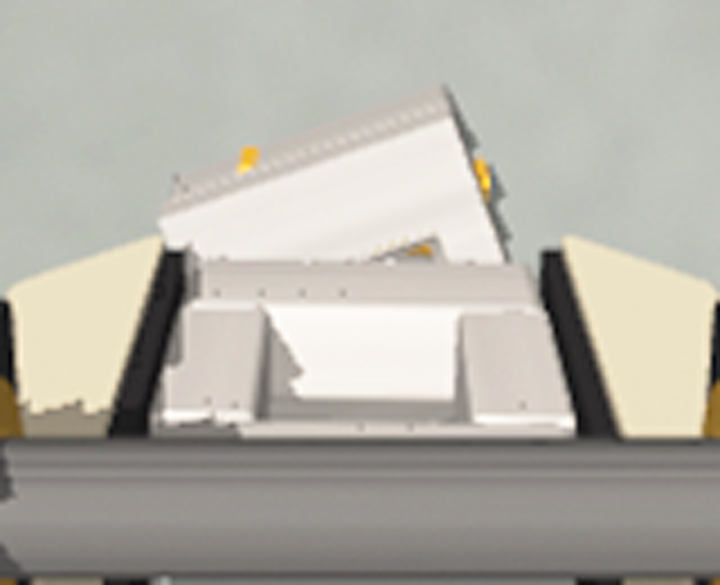

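>>> send_rows:
  series: "-1 0 0 0 1; -1 0 0 0 2; -1 0 0 0 3; -1 0 0 0 4; -1 0 0 0 5; -1 0 0 0 6; -1 0 0 0 7; -1 0 0 0 7"

```text
time: 17.62
tool_pos: [500.2, -165.7, 100.5]
tcp_rot: [-0.757, 1.567, -0.304]
contact_force: [-0.3, 2.7, 13.1]
grip_width: 39.7
```

```bash
python3 - <<'E'
from h import *
st()
p=capture("wrist");im=p["pixels"][:,:,::-1].copy()
cv2.imwrite("pics/w13.png",cv2.resize(im[190:320,240:400],None,fx=4.5,fy=4.5,interpolation=cv2.INTER_CUBIC))
E
```

```text
t 17.62 tcp [ 500.2 -165.7  100.5] x [ 0.003 -0.001 -1.   ] z [0.899 0.438 0.002] w 39.7 F [-0.3  2.7 13.1] M [0.31 0.12 0.  ] q [-4.660e-01  4.800e-01  1.693e+00  1.000e-03  9.660e-01 -9.190e-01]
```

View pics/w13.png

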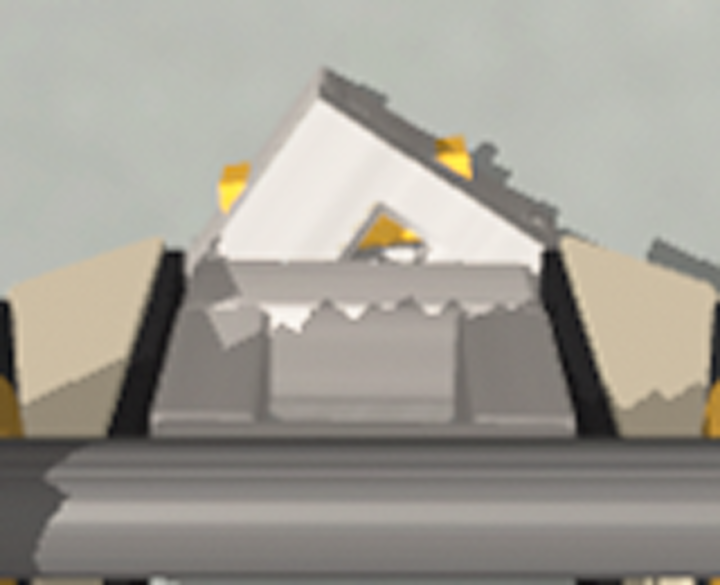

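>>> send_rows:
  series: "-1 0 0 0 1; -1 0 0 0 2; -1 0 0 0 3; -1 0 0 0 4; -1 0 0 0 5; -1 0 0 0 6; -1 0 0 0 6.8; -1 0 0 0 6.8"

```text
time: 18.68
tool_pos: [500.2, -166.0, 100.5]
tcp_rot: [-0.283, 1.567, -0.423]
contact_force: [-0.8, 1.2, 12.2]
grip_width: 39.7
```

```bash
python3 - <<'E'
from h import *
st()
p=capture("wrist");im=p["pixels"][:,:,::-1].copy()
cv2.imwrite("pics/w14.png",cv2.resize(im[190:320,240:400],None,fx=4.5,fy=4.5,interpolation=cv2.INTER_CUBIC))
find(p,["lock_key"])
E
```

```text
t 18.68 tcp [ 500.2 -166.   100.5] x [ 0.003 -0.001 -1.   ] z [ 0.99  -0.14   0.003] w 39.7 F [-0.8  1.2 12.2] M [ 0.16  0.22 -0.  ] q [-0.466  0.48   1.693  0.     0.965 -0.326]
36 lock_key [(0.94, [499.2, -164.9, 63.2]), (0.68, [501.5, -163.5, 96.3])]
```

View pics/w14.png

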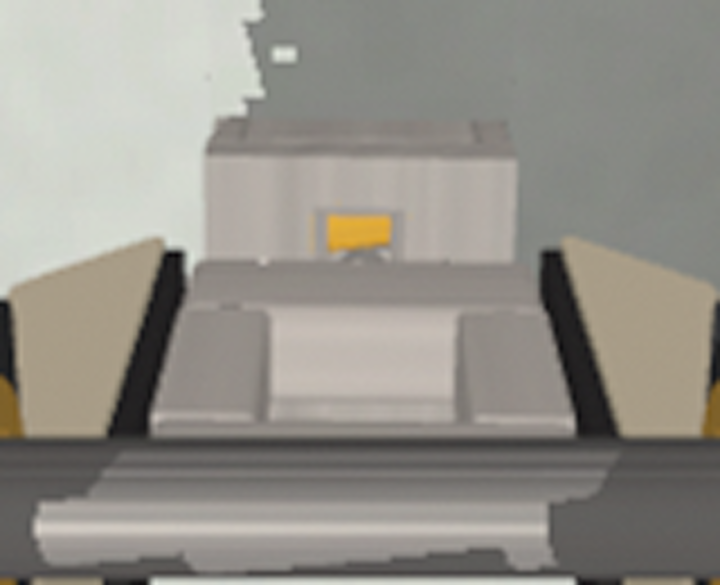

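>>> send_rows:
  series: "-1 0 0 0 0.4; -1 0 0 0 0.8; -1 0 0 0 0.8"

```text
time: 19.15
tool_pos: [500.2, -166.0, 100.5]
tcp_rot: [-0.242, 1.567, -0.451]
contact_force: [0.1, 0.5, 12.8]
grip_width: 39.7
```

```bash
python3 - <<'E'
from h import *
for i in range(3):
    p=capture("wrist");st()
im=p["pixels"][:,:,::-1].copy()
cv2.imwrite("pics/w15.png",cv2.resize(im[190:320,240:400],None,fx=4.5,fy=4.5,interpolation=cv2.INTER_CUBIC))
find(p,["lock_key","lock_mouth"])
p=capture("side");find(p,["lock_key","round_key"])
im=p["pixels"][:,:,::-1].copy()
a=cv2.resize(im[115:195,307:397],None,fx=4.4,fy=4.4,interpolation=cv2.INTER_CUBIC)
p=capture("scene");im=p["pixels"][:,:,::-1].copy();find(p,["lock_key","round_key"])
b=cv2.resize(im[219:299,342:432],None,fx=4.4,fy=4.4,interpolation=cv2.INTER_CUBIC)
cv2.imwrite("pics/s15.png",cv2.hconcat([a,b]))
cv2.imwrite("pics/scene15.png",im)
E
```

```text
t 19.2 tcp [ 500.2 -166.   100.5] x [ 0.003 -0.002 -1.   ] z [ 0.978 -0.208  0.003] w 40.0 F [-0.5  0.5 12.2] M [0.12 0.29 0.05] q [-0.466  0.48   1.693  0.     0.965 -0.257]
t 19.25 tcp [ 500.2 -166.   100.5] x [ 0.003 -0.001 -1.   ] z [ 0.978 -0.208  0.003] w 39.8 F [-1.2  0.7 13.5] M [0.11 0.24 0.06] q [-0.466  0.48   1.692  0.     0.966 -0.257]
t 19.3 tcp [ 500.2 -166.   100.5] x [ 0.003 -0.001 -1.   ] z [ 0.978 -0.208  0.003] w 40.0 F [-0.5 -0.2 13.1] M [0.07 0.26 0.02] q [-0.466  0.48   1.693  0.     0.965 -0.257]
39 lock_key [(0.75, [498.3, -167.1, 66.0])]
39 lock_mouth [(0.63, [503.9, -165.2, 92.8])]
40 lock_key [(0.56, [518.8, 18.2, 2.4])]
40 round_key [(0.49, [485.1, 125.7, 89.2])]
41 lock_key [(0.58, [499.3, -169.0, 60.4]), (0.54, [523.6, 17.9, 2.3])]
41 round_key [(0.79, [481.8, 129.5, 87.6])]
```

View pics/w15.png

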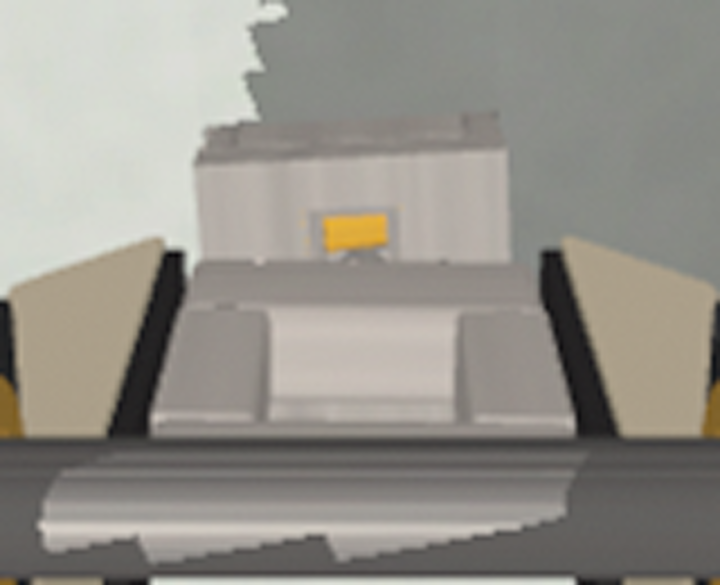

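View pics/s15.png

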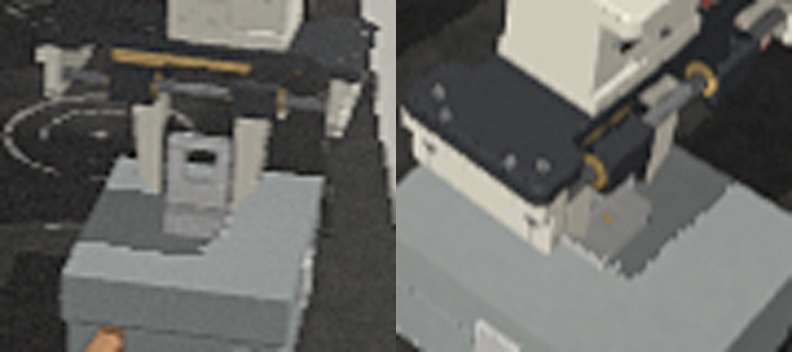

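View pics/scene15.png

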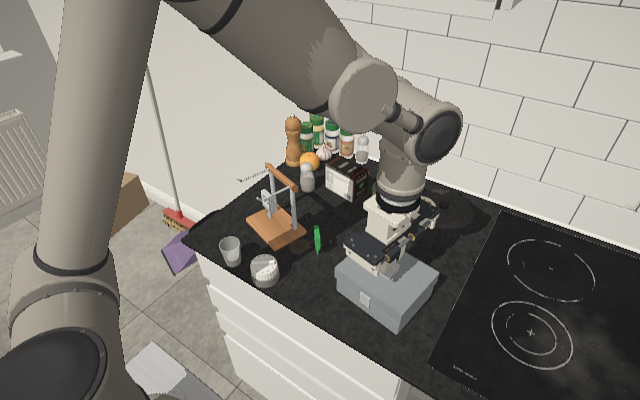

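>>> send_rows:
  series: "-1 0 0 0 0.3; -1 0 0 0 0.6; -1 0 0 0 0.6"

```text
time: 20.08
tool_pos: [500.2, -166.0, 100.6]
tcp_rot: [-0.24, 1.567, -0.501]
contact_force: [-0.8, 0.3, 12.4]
grip_width: 39.5
```

```bash
python3 - <<'E'
from h import *
M=[]
for i in range(6):
    p=capture("wrist");o=get_obs();M.append(o["moment"])
st();print(np.mean(M,0))
im=p["pixels"][:,:,::-1].copy()
cv2.imwrite("pics/w16.png",cv2.resize(im[190:320,240:400],None,fx=4.5,fy=4.5,interpolation=cv2.INTER_CUBIC))
E
```

```text
t 20.38 tcp [ 500.2 -166.1  100.6] x [ 0.003 -0.002 -1.   ] z [ 0.966 -0.258  0.003] w 40.1 F [-0.2  1.4 12.3] M [0.1 0.2 0.3] q [-0.466  0.48   1.692 -0.     0.965 -0.205]
[0.09044375 0.24951839 0.31288078]
```

View pics/w16.png

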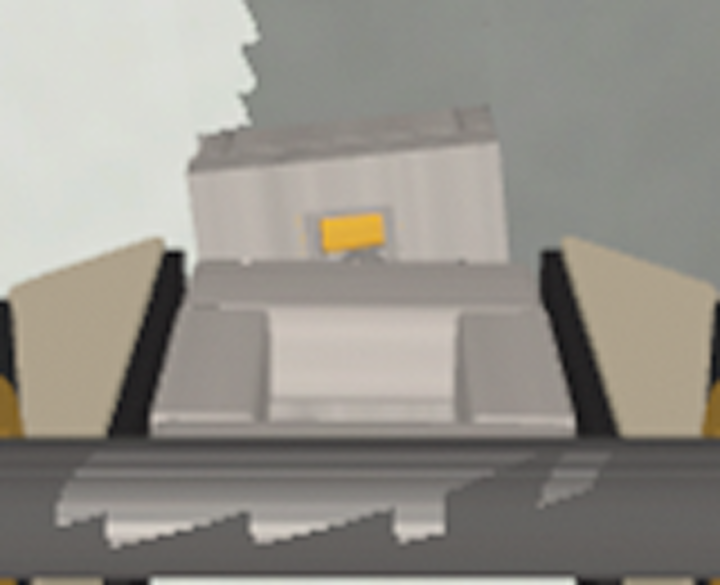

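Moment about the vertical rose to 0.31 N m, well above the 0.08 N m spring, so the plug is at its stop. The key sits straight in the jaws and 12 N is still pressing it home. I'm handing in now.

```bash
python3 - <<'E'
from h import *
print(close_job()); st()
E
```

```text
the job is handed in; nothing more can be done
None
the job is handed in; nothing more can be done
```

I moved the flat grey key from its hook to the lock, pushed it fully home, turned it clockwise to the stop, and handed the job in with the gripper still holding it there. The hand-in gives no verdict.

- **Taking the key:** I gripped its two narrow sides, raised it 13 mm and drew it off the hook. I did not touch the green look-alike or the round key.
- **Pushing it home:** It went past both pins with small sideways corrections and seated under a 26 N push. The tool height then put the key about 29 mm deep.
- **Turning it:** The tool turned about 96° from the start. Over the last 3° the moment rose from about 0.05 to 0.31 N m. The spring gives at most 0.08 N m, so I take the lock to be at its stop.
- **Last checks:** At about 20 s the grip opening was about 40 mm and the key was still pressed down with about 12 N. It looked straight in the jaws. The round key was still found on its hook, and the other things looked unmoved in the last scene picture.
- **What I could not confirm:**
  - There was no direct reading of the lock's angle; I inferred it from the tool's turn and the moment.
  - The networks' estimates of the key tip's height ranged from about 60 to 66 mm, against 65 mm expected when seated. I relied on the tool height and contact force instead.
  - The key looked tilted by about 3° before it went in, within the 7° limit. I did not measure the tilt again once it was seated.

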